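Shut and lock the utensil caddy's sliding cover

TASK

Shut the utensil caddy and lock it using only your fingertips: push the thumb knob along the long leg of its L-shaped slot until the cover is fully shut, then push it sideways into the short leg, fully home, and take your hand away. Do not pinch the knob, do not lift the caddy or shove it about, and leave the bowl with its chopsticks, the pan and the whisk as they are.

Things in the scene. Friction and masses are not known exactly. Their poses are not given: they have to be found in the camera images.
- caddy: Off-white plastic utensil caddy, 130 mm (its x) by 320 mm (its y), 80 mm high, 1 kg, loose on rubber feet: slides on the table at a push of about 7 to 14 N. Origin under its centre at table height, z up. Towards -y a flat fixed deck (top 80 mm up) with an L-shaped slot 11 mm wide; towards +y an opening 108 by 126 mm that the sliding cover closes. Yaw varies by up to 0.7 rad
- knob: Grey round thumb knob, 20 mm in diameter, on a 25 mm washer: the only thing standing up from the deck. Origin on its axis 12 mm above the deck (its top: 21 mm), axes as the caddy's. Its 7 mm pin passes through the slot and carries the cover along. It cannot tilt or come out. Sideways it moves against about 0.8 N, with a hard stop at the end of the short leg, and stays where it is left
- slot_start (a point): Where the knob's axis stands when the cover is wide open: outer end of the long leg, 120 mm from the corner (caddy frame x 0, y -120 mm), at the height of the deck's top
- slot_corner (a point): Where the knob's axis stands at the corner of the slot (cover shut, not yet locked), caddy frame x 0, y 0, at the height of the deck's top. The corner's inner edge is bevelled 4 mm
- slot_end (a point): Where the knob's axis stands at the blind end of the short leg (cover shut and locked), 30 mm from the corner (caddy frame x +30 mm, y 0), at the height of the deck's top
- caddy_end_deck (a point): Middle of the caddy's top edge at its deck end (y = -160 mm in the caddy's frame), 80 mm above the table
- caddy_end_open (a point): Middle of the caddy's top edge at its open end (y = +160 mm in the caddy's frame), 80 mm above the table
- cover (a joint): How far the cover has slid, m: 0 wide open, 0.120 fully shut (knob at the corner). Starts between 0 and 0.035. Sliding friction about 1.2 N, hard stops at both ends; it stays where it is left
- bowl: White ceramic bowl, 130 mm across, 60 mm high, loose, origin under its centre; to be left alone
- chopstick_a: Wooden chopstick 230 mm long, 7 mm thick, lying loose across the bowl's rim, origin at its middle; to be left alone
- chopstick_b: The other chopstick, alike, beside the first across the bowl's rim; to be left alone
- pan: Aluminium frying pan, 210 mm across and 45 mm high, its handle reaching 275 mm from the centre along its own x and 60 mm high, loose, origin under its centre; to be left alone
- whisk: Steel balloon whisk, 280 mm long and up to 56 mm thick, lying on the table beyond the caddy, origin under the joint between handle and wires, wires towards its own x; to be left alone

How it is judged:
By the outcome, as a careful person would: the job done as asked, in the order asked, and still so for the second after the job is handed in, with the robot touching nothing.
It also fails if it takes over 38 s, if anything falls off the work surface, if the arm or the gripper's body presses on something with over 40 N, if the wrist force passes 120 N, or if a joint passes its speed limit or range.

ROBOT

A 6-joint arm with a two-finger parallel gripper is mounted at the origin on the work surface. World frame = base frame: x ahead of the robot, y to its left, z up, the work surface at z = 0. Lengths are in m, angles in rad, forces in N, time in s.
With the tool pointing down it reaches from about 0.35 to 0.775 m from the base axis. Payload 5.5 kg.
Tool frame: the origin (TCP) lies at the very end of the fingers, on their centre line; the grasp point (between the pads) lies 19 mm behind it (env.grip_depth is the distance from the TCP to the grasp point, in m); z points along the fingers, y is the direction in which the jaws open and shut (so a half turn about z gives the same grasp; the last joint's range is limited). The gripper opens to 85 mm and grips with 20 to 120 N. Pads are 22 mm wide; open, the fingers measure 114 mm over their backs; the gripper's body (76 mm by 85 mm) begins 54 mm behind the grasp point. The pads swing forward as they close: fully open they stand 13 mm farther back than shut.
Start: joints at [-1.36, 0.313, 0.046, 1.304, 0, 1.431], TCP at [0.198, -0.54, 0.231] pointing down, gripper open.
Joint ranges: [-2.76, 2.76], [-0.86, 1.69], [-1.03, 1.26], [-2.2, 2.34], [-1.47, 1.5], [-3.14, 3.14]. Speed limits (rad/s): [2.57, 2.57, 3.14, 3.14, 3.14, 3.14].

INTERFACE

Orientations are given as a unit quaternion [w, x, y, z].
In Python, from workcell import env gives the robot as it stands.
- The arm moves only by the tool step_arm, never from a script. Its argument "series" is a list of rows, each a list of 3 entries, a list of its own where there are three numbers: the shift along the world's x, y, z in cm, then the turn about the world's z in rad, then the closure in counts, from 0 (fully open) to 255 (shut). A call has 1 to 5 rows; each row is the pose to reach, as a shift and turn from the pose measured when the call began; what a row does not reach only later rows make up. A row lasts 1/8 s, in which the tool goes at most 62.5 mm and 10.7 degrees, less where a joint would pass 70% of its speed; a pose out of reach is approached as far as the arm can. A call with a gripper value outside its range is refused whole. The fingers move at their own pace and stop on an object; "newtons" is the grip in N (left out, the last holds). Time passes only in rows, so rows that repeat a pose let the fingers close. It gives the time, the measured TCP pose, the force and the opening at its end, in the units of the state.
- env.get_state(): the state, without advancing time (a new reading comes with each control period).
- env.read_camera(name): name is "side" or "top"; returns a dict with "frame" (400x640x3 uint8, red, green, blue), "vertical_fov" (degrees; the focal length in pixels is half the picture's height over the tangent of half this angle, whatever the lens; pixels are square), "cx", "cy" (the principal point, pixels), "dist_coeffs" ([k1, k2, p1, p2, k3] as OpenCV has them; the pictures are not rectified), "camera_from_world" (4x4, takes a point from world to camera coordinates). Camera axes: x right, y down, z forward; pixel columns grow to the right and rows downward; lengths in m; the calibration is good to about 2 mm. A picture is of the moment at which its call begins. There is no depth.
- env.hand_in(): hands the job in, once; it reports no verdict.
The state is a dict: "clock": time; "joint_pos": joint angles; "qvel": joint speeds; "tau": joint torques, N m; "tcp_pos": TCP position; "orientation": TCP orientation; "wrist_force": force on the tool from outside, world axes, zero at the start; "ft_torque": the same for the moment, N m; "finger_gap": finger opening in m.
Only numpy, scipy, OpenCV 4.12 (cv2) and the standard library are available. Lean on these libraries where they do the work, as an engineer would, in place of code of your own. Each camera call takes 0.05 s, during which the arm holds its last target.

## Working session

There is one attempt and no reset: what is moved stays moved. The work goes in short steps, Python scripts to look and compute and a tool call to move; the robot and the scene stay as the last step left them, time stands still between calls to the robot, and variables do not carry over. Pictures are saved under pics/ and viewed, and the job is handed in when it is done.

Besides the shell and the picture viewer there is one more tool, called after ">>>" by a JSON object that holds its "op" and its "data", one argument or row to a line. step_arm: Moves the arm, as the interface text tells. Its arguments: {"type":"object","properties":{"series":{"type":"array"},"newtons":{"type":"number"}},"required":["series"]}

```bash
mkdir -p pics; cat > h.py <<'E'
import numpy as np, cv2
from workcell import env
def cam(n):
    c=env.read_camera(n); f=c["frame"]; h=f.shape[0]
    F=h/2/np.tan(np.radians(c["vertical_fov"])/2)
    c["K"]=np.array([[F,0,c["cx"]],[0,F,c["cy"]],[0,0,1.]]); c["D"]=np.array(c["dist_coeffs"],float); c["T"]=np.array(c["camera_from_world"]); return c
def ray(c,p,z):
    u=cv2.undistortPoints(np.array(p,float).reshape(-1,1,2),c["K"],c["D"]).reshape(-1,2)
    R=c["T"][:3,:3];t=c["T"][:3,3];o=-R.T@t
    d=np.c_[u,np.ones(len(u))]@R
    return o+d*((z-o[2])/d[:,2])[:,None]
def proj(c,P):
    return cv2.projectPoints(np.array(P,float).reshape(-1,1,3),cv2.Rodrigues(c["T"][:3,:3])[0],c["T"][:3,3],c["K"],c["D"])[0].reshape(-1,2)
def save(c,name): cv2.imwrite("pics/"+name,c["frame"][:,:,::-1])
E
python3 - <<'E'
from h import *
for n in("top","side"):
    c=cam(n); save(c,n+"0.png"); print(n,c["K"][0,0],c["D"],-c["T"][:3,:3].T@c["T"][:3,3])
print(env.get_state())
E
```

```text
top 404.73519985088575 [0.00624408 0.         0.         0.         0.        ] [ 0.50120922 -0.01369132  1.12099906]
side 449.26013723215664 [-0.01382408  0.          0.          0.          0.        ] [-0.03358518  0.72748234  0.7666467 ]
{'clock': 0.1, 'joint_pos': array([-1.35960529e+00,  3.13924539e-01,  4.50864077e-02,  1.30359910e+00,
       -1.74525665e-05,  1.43122793e+00]), 'qvel': array([ 4.62873430e-04, -3.47788677e-04,  1.43896194e-03, -1.39124458e-03,
        8.12793103e-06,  1.50146111e-04]), 'tau': array([ 2.14086205e-03, -4.81723022e+01,  2.99245119e+01,  1.27612276e-02,
       -2.11979341e-04, -2.86049051e-07]), 'tcp_pos': array([ 0.1974824 , -0.53953566,  0.23049595]), 'orientation': array([-8.19612630e-04,  9.84660023e-01,  1.74481993e-01, -3.80958426e-05]), 'wrist_force': array([ 0.25682279,  0.35314805, -0.06120935]), 'ft_torque': array([-0.00346342, -0.00329105,  0.0341279 ]), 'finger_gap': 0.08543109839582312}
```

View pics/top0.png

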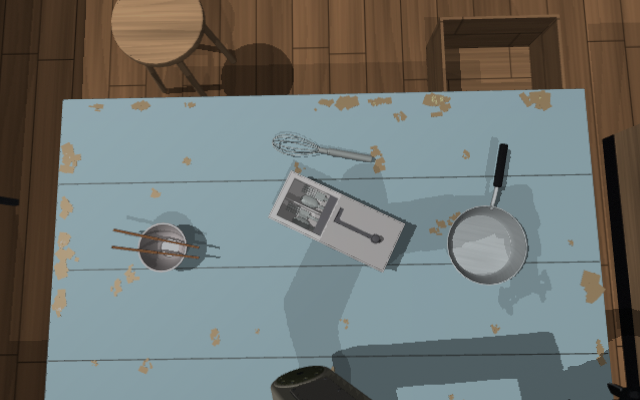

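View pics/side0.png

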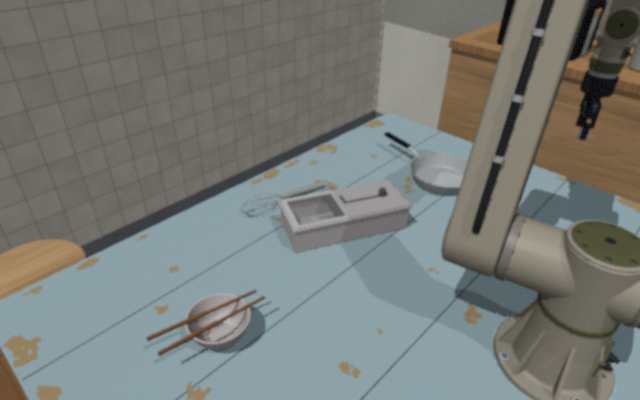

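The top view shows the caddy centred near (338,220), with its open end upper left and the knob near (376,238). The bowl is at left (163,247), the pan at right (487,245) and the whisk behind (320,148). I'll zoom in and measure.

```bash
python3 - <<'E'
from h import *
c=cam("top"); f=c["frame"]
z=cv2.resize(f[155:285,255:425],None,fx=4.5,fy=4.5,interpolation=cv2.INTER_CUBIC); cv2.imwrite("pics/z0.png",z[:,:,::-1])
hsv=cv2.cvtColor(f,cv2.COLOR_RGB2HSV)
for p in [(380,255),(360,215),(340,240),(376,238),(358,226),(420,220),(300,250)]: print(p,f[p[1],p[0]],hsv[p[1],p[0]])
c=cam("side"); f=c["frame"]
z=cv2.resize(f[165:260,265:425],None,fx=5,fy=5,interpolation=cv2.INTER_CUBIC); cv2.imwrite("pics/z1.png",z[:,:,::-1])
E
```

```text
(380, 255) [153 152 151] [ 15   3 153]
(360, 215) [154 151 151] [  0   5 154]
(340, 240) [155 152 152] [  0   5 155]
(376, 238) [75 75 78] [120  10  78]
(358, 226) [153 152 151] [ 15   3 153]
(420, 220) [116 135 142] [ 98  47 142]
(300, 250) [136 159 165] [ 96  45 165]
```

View pics/z0.png

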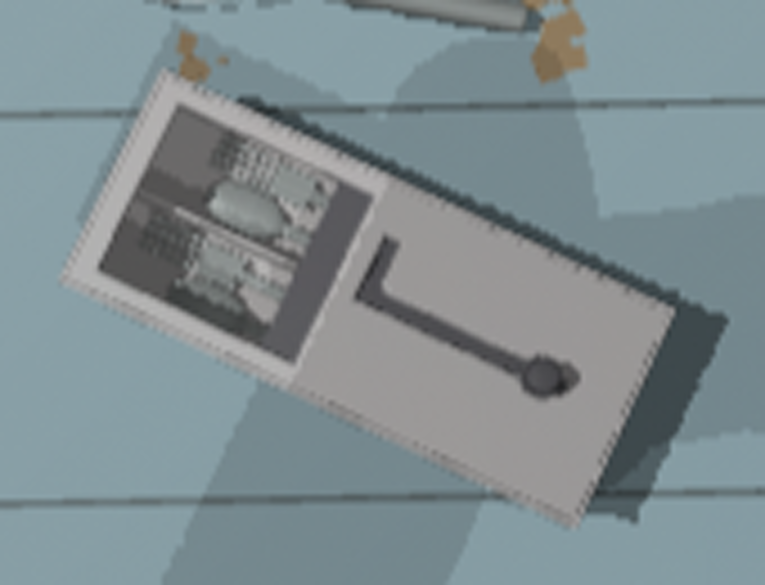

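View pics/z1.png

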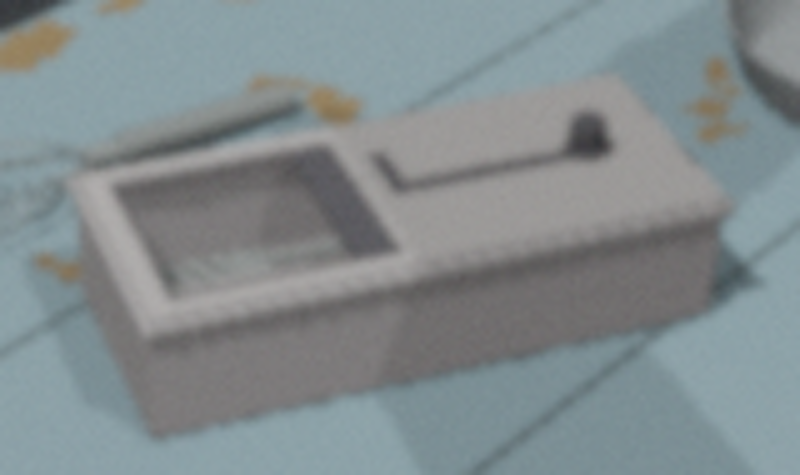

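```bash
cat > pose.py <<'E'
from h import *
def find(verbose=True):
    c=cam("top"); f=c["frame"]; hsv=cv2.cvtColor(f,cv2.COLOR_RGB2HSV)
    m=((hsv[...,1]<22)&(hsv[...,2]>125)).astype(np.uint8); m[:155]=0; m[300:]=0; m[:,:255]=0; m[:,425:]=0
    k=max(cv2.findContours(m,cv2.RETR_EXTERNAL,cv2.CHAIN_APPROX_NONE)[0],key=cv2.contourArea)
    P=ray(c,k.reshape(-1,2),0.08)[:,:2].astype(np.float32)
    r=cv2.minAreaRect(P); b=cv2.boxPoints(r)
    return c,r,b
E
python3 - <<'E'
from pose import *
c,r,b=find(); print(r); print(b)
q=np.array([[165,70],[675,308],[578,525],[62,280]])/4.5+[255,155]-.4
W=ray(c,q,0.08)[:,:2];print(W,W.mean(0),np.linalg.norm(W-np.roll(W,1,0),axis=1))
yv=(W[0]+W[3]-W[1]-W[2]);yaw=np.arctan2(-yv[0],yv[1]);print("yaw",yaw)
for n,p,z in(("corner",(370,288),.08),("end",(388,240),.08),("knobtop",(542,376),.101)):
    w=ray(c,np.array(p)/4.5+[255,155]-.4,z)[0]; print(n,w)
    R=np.array([[np.cos(yaw),-np.sin(yaw)],[np.sin(yaw),np.cos(yaw)]]); print((w[:2]-np.array(r[0]))@R)
s=cam("side")
print(ray(s,np.array([[588,118]])/5+[265,165]-.4,.101), ray(s,np.array([[70,182],[150,335],[728,212],[610,78]])/5+[265,165]-.4,.08))
E
```

```text
((0.5783042311668396, -0.035349875688552856), (0.32732290029525757, 0.14034999907016754), 63.2232780456543)
[[ 0.44192225 -0.14984685]
 [ 0.5672224  -0.21307662]
 [ 0.7146862   0.0791471 ]
 [ 0.58938605  0.14237687]]
[[ 0.71068737  0.07893276]
 [ 0.56709534 -0.21134567]
 [ 0.44570817 -0.15199162]
 [ 0.58929822  0.13904801]] [ 0.57819728 -0.03633913] [0.1354591  0.32385218 0.13512123 0.32453377]
yaw -0.45885125428612483
corner [ 0.58158435 -0.03759272  0.08      ]
[ 0.00393423 -0.00055802]
end [ 0.60903151 -0.04849164  0.08      ]
[0.03336963 0.00182728]
knobtop [ 0.5291254  -0.13193083  0.101     ]
[-0.00131438 -0.10837301]
[[ 0.53053546 -0.13088005  0.101     ]] [[ 0.70581559  0.08712487  0.08      ]
 [ 0.58325703  0.14628091  0.08      ]
 [ 0.4419207  -0.13814389  0.08      ]
 [ 0.56455479 -0.20041502  0.08      ]]
```

>>> {"op": "step_arm", "data": {
  "series": [
    [[4, 4.7, 0], 0.16, 255],
    [[8, 9.4, 0], 0.32, 255],
    [[12, 14.2, 0], 0.48, 255],
    [[16, 19, 0], 0.64, 255],
    [[19, 22.5, 0], 0.76, 255]
  ],
  "newtons": 40
}}

```text
clock: 0.92
tcp_pos: [0.3887, -0.3127, 0.2312]
orientation: [-0.0, 0.848, 0.53, 0.0]
wrist_force: [0.7, -1.1, 0.4]
finger_gap: -0.0002
```

>>> {"op": "step_arm", "data": {
  "series": [
    [[4, 4.7, 0], 0, 255],
    [[8, 9.5, 0], 0, 255],
    [[12.7, 15.0, -2], 0, 255],
    [[12.7, 15.0, -8], 0, 255],
    [[12.7, 15.0, -10], 0, 255]
  ]
}}

```text
clock: 1.55
tcp_pos: [0.5146, -0.1602, 0.1278]
orientation: [-0.002, 0.847, 0.531, -0.001]
wrist_force: [-0.3, 0.1, -0.3]
finger_gap: -0.0001
```

```bash
python3 - <<'E'
from h import *
print(env.get_state()["tcp_pos"],env.get_state()["wrist_force"])
c=cam("top"); f=c["frame"]
z=cv2.resize(f[155:285,255:425],None,fx=4.5,fy=4.5,interpolation=cv2.INTER_CUBIC); cv2.imwrite("pics/z2.png",z[:,:,::-1])
c=cam("side"); f=c["frame"]
z=cv2.resize(f[140:260,285:445],None,fx=5,fy=5,interpolation=cv2.INTER_CUBIC); cv2.imwrite("pics/z3.png",z[:,:,::-1])
E
```

```text
[ 0.51461934 -0.16017221  0.12781912] [-0.26880965  0.10043186 -0.29440725]
```

View pics/z3.png

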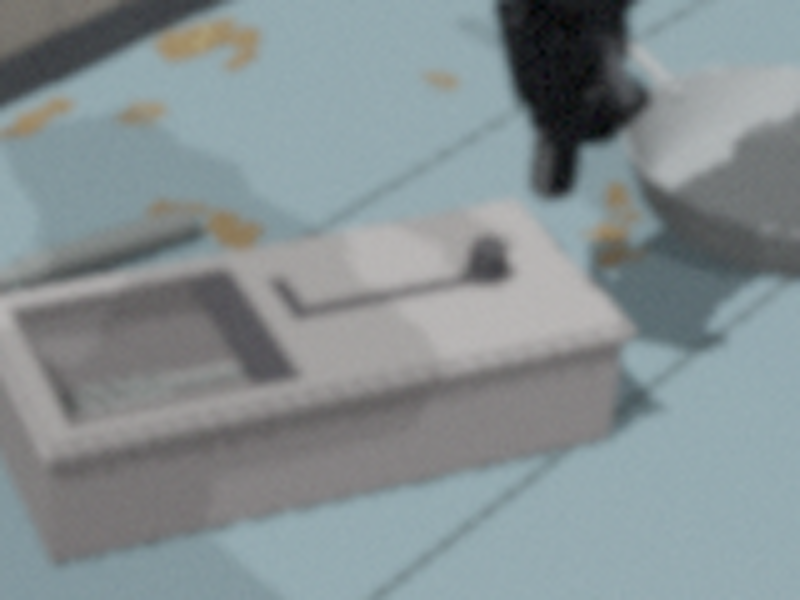

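View pics/z2.png

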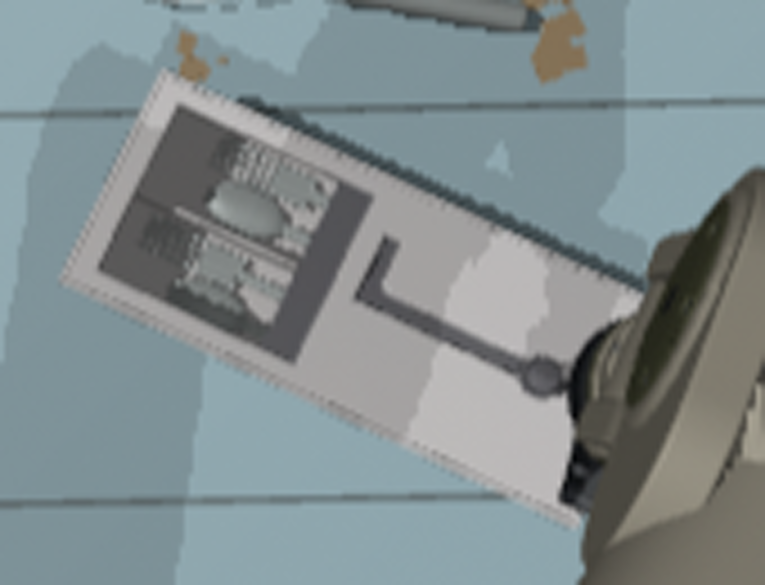

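The side view shows the closed fingertips near (555,190), above the deck behind the knob at (488,258). The top view confirms the gripper is on the far side of the knob. Lowering now.

>>> {"op": "step_arm", "data": {
  "series": [
    [[0, 0, -2.0], 0, 255],
    [[0, 0, -3.5], 0, 255],
    [[0, 0, -3.9], 0, 255],
    [[0, 0, -3.9], 0, 255]
  ]
}}

```text
clock: 2.15
tcp_pos: [0.5139, -0.1614, 0.0895]
orientation: [-0.003, 0.848, 0.53, -0.002]
wrist_force: [-0.4, -0.1, -0.4]
finger_gap: 0.0001
```

```bash
python3 - <<'E'
from h import *
s=env.get_state();print(s["tcp_pos"],s["wrist_force"])
c=cam("side"); f=c["frame"]; print((proj(c,[s["tcp_pos"]])-[285,140])*5)
z=cv2.resize(f[140:260,285:445],None,fx=5,fy=5,interpolation=cv2.INTER_CUBIC); cv2.imwrite("pics/z4.png",z[:,:,::-1])
E
```

```text
[ 0.51391285 -0.16136319  0.08954238] [-0.36137712 -0.06353726 -0.41665252]
[[542.02324679 248.64506766]]
```

View pics/z4.png

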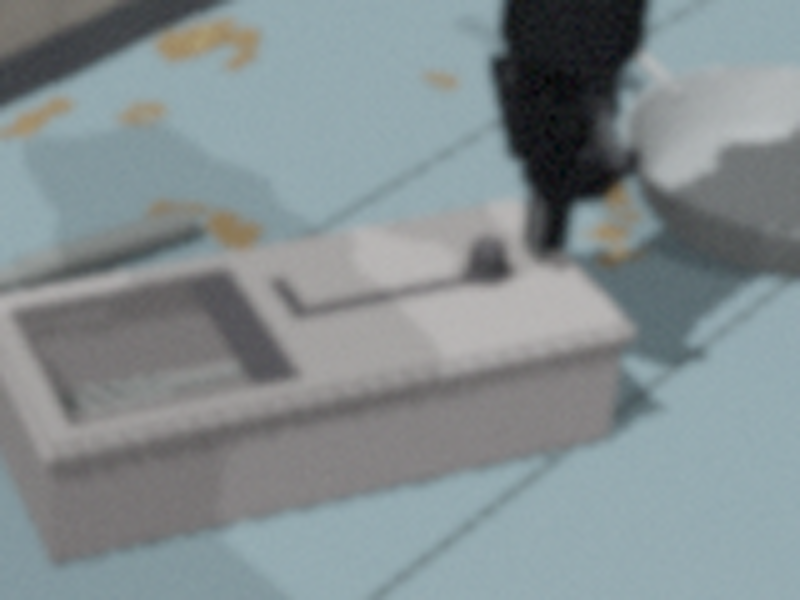

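The tip is at about (545,252), as projected, and the knob is at (488,258). Next I push along the long leg, direction (0.443, 0.897).

>>> {"op": "step_arm", "data": {
  "series": [
    [[0.4, 0.5, 0], 0, 255],
    [[0.7, 1.0, 0], 0, 255],
    [[0.9, 1.5, 0], 0, 255],
    [[1.2, 2.1, 0], 0, 255],
    [[1.5, 2.8, 0], 0, 255]
  ]
}}

```text
clock: 2.82
tcp_pos: [0.5295, -0.1331, 0.09]
orientation: [-0.002, 0.848, 0.53, -0.001]
wrist_force: [0.0, -1.5, 1.1]
finger_gap: -0.0
```

```bash
cat > st.py <<'E'
from h import *
s=env.get_state(); c0=np.array([.578,-.036]); y=np.array([.443,.8966]); x=np.array([.8966,-.443])
d=s["tcp_pos"][:2]-c0; F=s["wrist_force"][:2]
print("t",s["clock"],"tcp x,y mm",1e3*d@x,1e3*d@y,"z",s["tcp_pos"][2],"F x,y",F@x,F@y,s["wrist_force"][2])
E
python3 st.py
```

```text
t 2.825 tcp x,y mm -0.4438427459201764 -108.57290789659291 z 0.08995715414290631 F x,y 0.7230583929716723 -1.3539404563241622 1.0909668489903916
```

>>> {"op": "step_arm", "data": {
  "series": [
    [[0.5, 1.1, -0.1], 0, 255],
    [[1.1, 2.2, -0.1], 0, 255],
    [[1.6, 3.3, -0.1], 0, 255],
    [[2.2, 4.4, -0.1], 0, 255],
    [[2.7, 5.5, -0.1], 0, 255]
  ]
}}

```text
clock: 3.45
tcp_pos: [0.5568, -0.0773, 0.0888]
orientation: [-0.002, 0.848, 0.53, -0.001]
wrist_force: [-0.3, -1.4, 0.7]
finger_gap: 0.0
```

```bash
python3 st.py; python3 - <<'E'
from h import *
c=cam("top"); f=c["frame"]
z=cv2.resize(f[155:285,255:425],None,fx=4.5,fy=4.5,interpolation=cv2.INTER_CUBIC); cv2.imwrite("pics/z5.png",z[:,:,::-1])
c=cam("side"); f=c["frame"]
z=cv2.resize(f[140:260,285:445],None,fx=5,fy=5,interpolation=cv2.INTER_CUBIC); cv2.imwrite("pics/z6.png",z[:,:,::-1])
E
```

```text
t 3.45 tcp x,y mm -0.7202292420043803 -46.39792121360084 z 0.08881771113207802 F x,y 0.31307149465417045 -1.406609237933902 0.6786014540897161
```

View pics/z6.png

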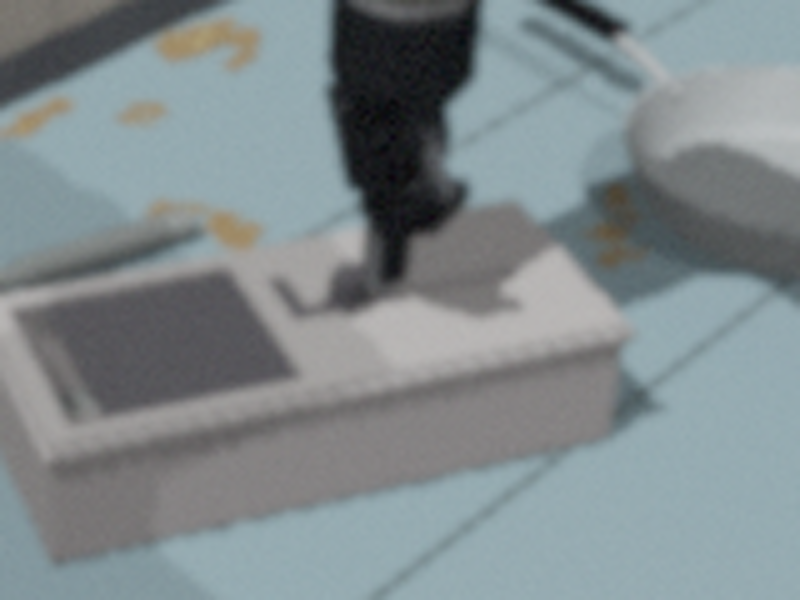

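View pics/z5.png

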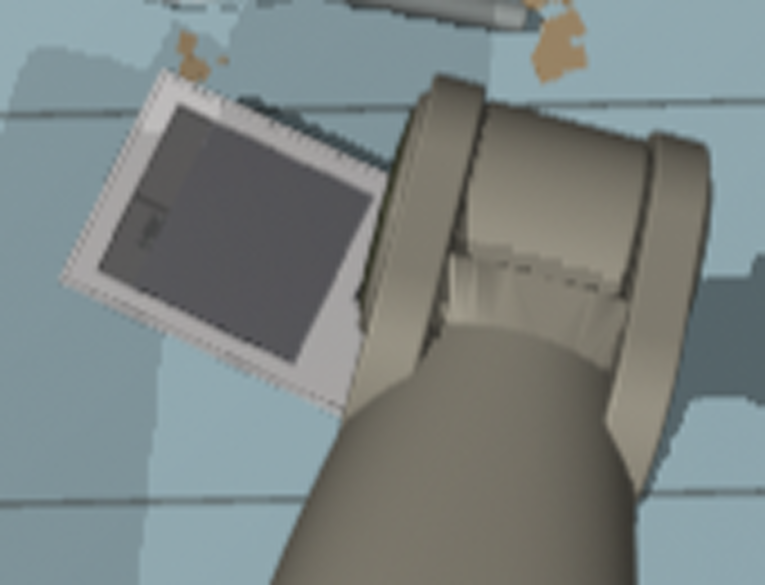

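The side view shows the knob at (350,285) being pushed, and the caddy has not moved. In the top view the cover leaves a gap of about 25 mm. I continue, slowing near the end.

>>> {"op": "step_arm", "data": {
  "series": [
    [[0.3, 0.6, 0], 0, 255],
    [[0.6, 1.1, 0], 0, 255],
    [[0.7, 1.5, 0], 0, 255],
    [[0.8, 1.7, 0], 0, 255],
    [[0.9, 1.8, 0], 0, 255]
  ]
}}

```text
clock: 4.18
tcp_pos: [0.566, -0.0586, 0.0888]
orientation: [-0.002, 0.848, 0.531, -0.001]
wrist_force: [-0.9, -0.9, -0.8]
finger_gap: 0.0001
```

```bash
python3 st.py
```

```text
t 4.175 tcp x,y mm -0.7519402507242354 -25.550312156661796 z 0.08880535883791886 F x,y -0.39922046579710874 -1.2180987037816753 -0.8011915814726762
```

>>> {"op": "step_arm", "data": {
  "series": [
    [[0.05, 0.1, 0], 0, 255],
    [[0.1, 0.2, 0], 0, 255],
    [[0.1, 0.2, 0], 0, 255]
  ]
}}

```text
clock: 4.55
tcp_pos: [0.567, -0.0565, 0.0888]
orientation: [-0.003, 0.848, 0.531, -0.001]
wrist_force: [0.2, -0.6, -0.2]
finger_gap: 0.0002
```

>>> {"op": "step_arm", "data": {
  "series": [
    [[0.05, 0.1, 0], 0, 255],
    [[0.05, 0.1, 0], 0, 255]
  ]
}}

```text
clock: 4.8
tcp_pos: [0.5675, -0.0554, 0.0888]
orientation: [-0.003, 0.848, 0.531, -0.001]
wrist_force: [-0.7, -0.5, 0.5]
finger_gap: -0.0001
```

```bash
python3 st.py
```

```text
t 4.8 tcp x,y mm -0.7785176464494485 -22.070653435461214 z 0.08881273723246366 F x,y -0.37698812250733527 -0.7749008975099706 0.48150541515911677
```

>>> {"op": "step_arm", "data": {
  "series": [
    [[0.04, 0.09, 0], 0, 255],
    [[0.04, 0.09, 0], 0, 255]
  ]
}}

```text
clock: 5.05
tcp_pos: [0.568, -0.0545, 0.0888]
orientation: [-0.003, 0.848, 0.531, -0.001]
wrist_force: [-0.3, -1.9, 1.1]
finger_gap: -0.0001
```

>>> {"op": "step_arm", "data": {
  "series": [
    [[0.04, 0.09, 0], 0, 255],
    [[0.04, 0.09, 0], 0, 255]
  ]
}}

```text
clock: 5.3
tcp_pos: [0.5684, -0.0535, 0.0888]
orientation: [-0.003, 0.847, 0.531, -0.001]
wrist_force: [0.3, -1.3, 0.0]
finger_gap: -0.0002
```

```bash
python3 st.py
```

```text
t 5.3 tcp x,y mm -0.8396391315857156 -19.897291943230584 z 0.08881512275509186 F x,y 0.8823120452736646 -1.0190426411943756 0.03497234107238127
```

>>> {"op": "step_arm", "data": {
  "series": [
    [[0.04, 0.09, 0], 0, 255],
    [[0.04, 0.09, 0], 0, 255]
  ]
}}

```text
clock: 5.55
tcp_pos: [0.569, -0.0525, 0.0888]
orientation: [-0.002, 0.847, 0.531, -0.001]
wrist_force: [-0.5, -0.9, -0.3]
finger_gap: 0.0003
```

```bash
python3 st.py; python3 - <<'E'
from h import *
c=cam("top"); f=c["frame"]
z=cv2.resize(f[155:285,255:425],None,fx=4.5,fy=4.5,interpolation=cv2.INTER_CUBIC); cv2.imwrite("pics/z7.png",z[:,:,::-1])
c=cam("side"); f=c["frame"]
z=cv2.resize(f[140:260,285:445],None,fx=5,fy=5,interpolation=cv2.INTER_CUBIC); cv2.imwrite("pics/z8.png",z[:,:,::-1])
E
```

```text
t 5.55 tcp x,y mm -0.7932364403082616 -18.78768052365777 z 0.08883404579979542 F x,y -0.051227675499914305 -1.0574244649132443 -0.34529546312740167
```

View pics/z8.png

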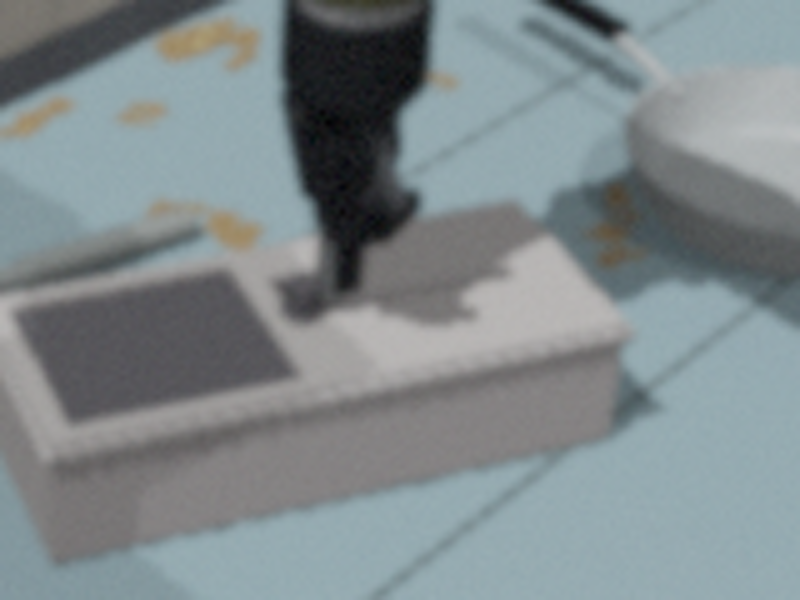

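View pics/z7.png

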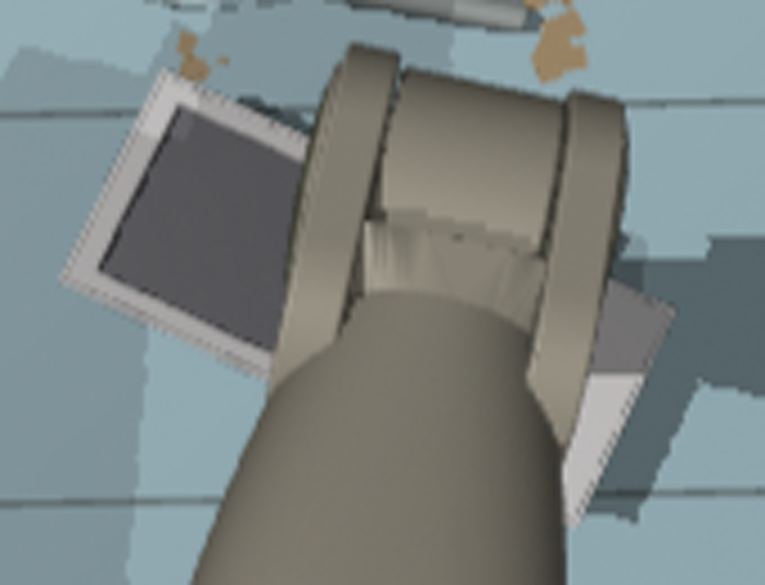

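The side view shows the knob near the corner at (300,300), and the cover looks shut with no gap visible. The force hasn't risen yet, so I creep on.

>>> {"op": "step_arm", "data": {
  "series": [
    [[0.03, 0.07, 0], 0, 255],
    [[0.03, 0.07, 0], 0, 255]
  ]
}}

```text
clock: 5.9
tcp_pos: [0.5692, -0.0519, 0.0888]
orientation: [-0.002, 0.847, 0.531, -0.001]
wrist_force: [-0.6, -1.5, 0.3]
finger_gap: -0.0003
```

>>> {"op": "step_arm", "data": {
  "series": [
    [[0.03, 0.07, 0], 0, 255],
    [[0.03, 0.07, 0], 0, 255]
  ]
}}

```text
clock: 6.15
tcp_pos: [0.5693, -0.0518, 0.0888]
orientation: [-0.002, 0.848, 0.531, -0.001]
wrist_force: [-1.2, -4.3, 0.6]
finger_gap: -0.0002
```

```bash
python3 st.py
```

```text
t 6.15 tcp x,y mm -0.826208292360228 -18.02579055422838 z 0.08881683497316165 F x,y 0.8294612037039291 -4.42246994708106 0.6240196798897293
```

Hard stop reached: 4.4 N, with TCP motion stalled and the caddy still below its slip force. Next I back off, go around to the knob's -x side at the same height, and push +x.

>>> {"op": "step_arm", "data": {
  "series": [
    [[-0.2, -0.5, 0], 0, 255],
    [[-0.3, -0.5, 0], 0, 255],
    [[-1.9, 0.3, 0], 0, 255],
    [[-3.4, 1.1, 0], 0, 255],
    [[-3.4, 1.1, 0], 0, 255]
  ]
}}

```text
clock: 6.78
tcp_pos: [0.5344, -0.04, 0.0888]
orientation: [-0.003, 0.847, 0.531, -0.001]
wrist_force: [0.0, 0.4, 0.7]
finger_gap: 0.0001
```

>>> {"op": "step_arm", "data": {
  "series": [
    [[0.3, 0.6, 0], 0, 255],
    [[0.7, 1.4, 0], 0, 255],
    [[1.0, 2.1, 0], 0, 255],
    [[1.0, 2.1, 0], 0, 255]
  ]
}}

```text
clock: 7.28
tcp_pos: [0.5449, -0.0183, 0.0887]
orientation: [-0.003, 0.847, 0.531, -0.001]
wrist_force: [0.0, 0.0, 0.4]
finger_gap: 0.0002
```

```bash
python3 st.py; python3 - <<'E'
from h import *
c=cam("top"); f=c["frame"]
z=cv2.resize(f[155:285,255:425],None,fx=4.5,fy=4.5,interpolation=cv2.INTER_CUBIC); cv2.imwrite("pics/z9.png",z[:,:,::-1])
c=cam("side"); f=c["frame"]
z=cv2.resize(f[140:260,285:445],None,fx=5,fy=5,interpolation=cv2.INTER_CUBIC); cv2.imwrite("pics/z10.png",z[:,:,::-1])
E
```

```text
t 7.275 tcp x,y mm -37.52392060524374 1.1554907679324204 z 0.08868188971395588 F x,y -0.0022289342294655244 0.00465690226706851 0.42969894893926774
```

View pics/z10.png

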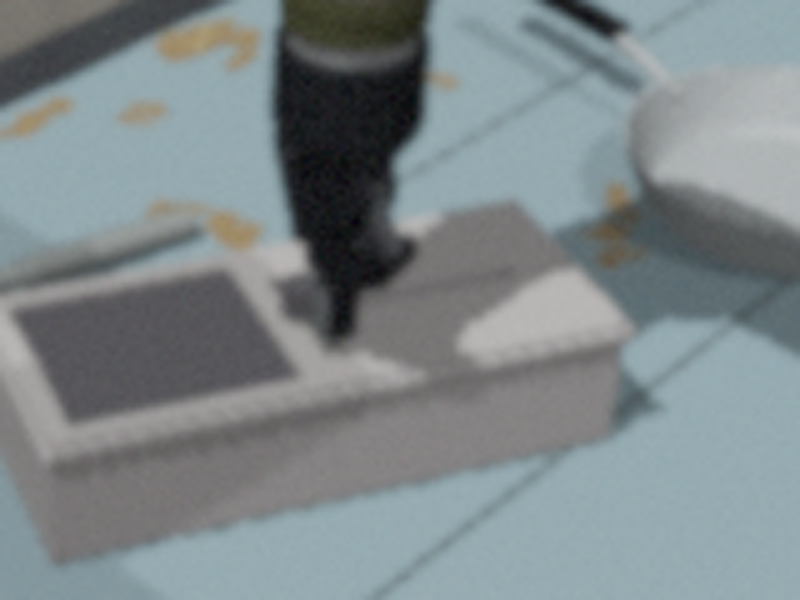

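View pics/z9.png

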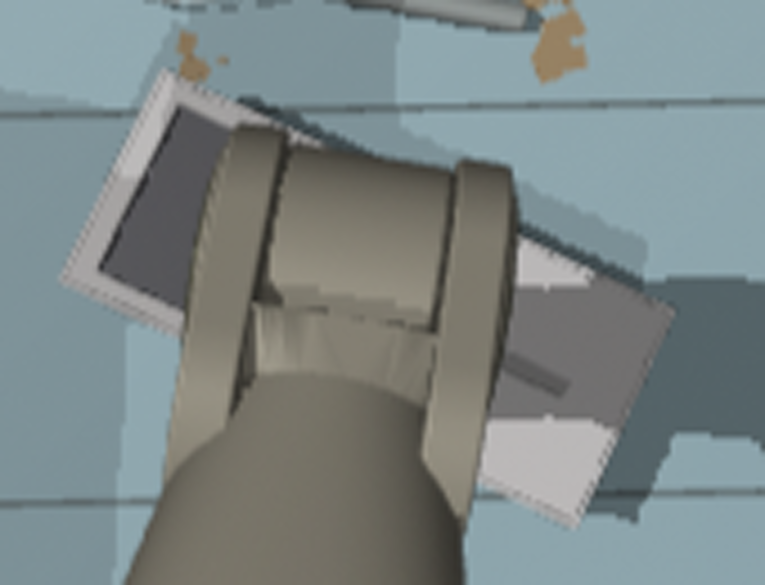

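The side view shows the fingertip on the near side of the knob, at about (340,340), with the cover still shut. Now I push +x, direction (0.897, -0.443).

>>> {"op": "step_arm", "data": {
  "series": [
    [[0.5, -0.3, 0], 0, 255],
    [[1.0, -0.5, 0], 0, 255],
    [[1.4, -0.7, 0], 0, 255],
    [[1.8, -0.9, 0], 0, 255],
    [[2.2, -1.1, 0], 0, 255]
  ]
}}

```text
clock: 8.0
tcp_pos: [0.5666, -0.03, 0.0886]
orientation: [-0.003, 0.847, 0.531, -0.002]
wrist_force: [-0.9, 0.6, -0.4]
finger_gap: -0.0001
```

```bash
python3 st.py
```

```text
t 8.0 tcp x,y mm -12.904556698890511 0.32095983680796597 z 0.08863358875039712 F x,y -1.0753529090391925 0.13719640523185542 -0.40224864767011026
```

>>> {"op": "step_arm", "data": {
  "series": [
    [[0.4, -0.2, 0], 0, 255],
    [[0.8, -0.4, 0], 0, 255],
    [[1.1, -0.5, 0], 0, 255],
    [[1.2, -0.6, 0], 0, 255]
  ]
}}

```text
clock: 8.5
tcp_pos: [0.5788, -0.036, 0.0886]
orientation: [-0.003, 0.847, 0.531, -0.002]
wrist_force: [-0.3, 0.8, 0.3]
finger_gap: -0.0002
```

```bash
python3 st.py; python3 - <<'E'
from h import *
c=cam("side"); f=c["frame"]
z=cv2.resize(f[140:260,285:445],None,fx=5,fy=5,interpolation=cv2.INTER_CUBIC); cv2.imwrite("pics/z12.png",z[:,:,::-1])
E
```

```text
t 8.5 tcp x,y mm 0.7153825689456296 0.38123864216110387 z 0.08855288814921354 F x,y -0.6475534285877265 0.6091753405901463 0.2749671988885989
```

View pics/z12.png

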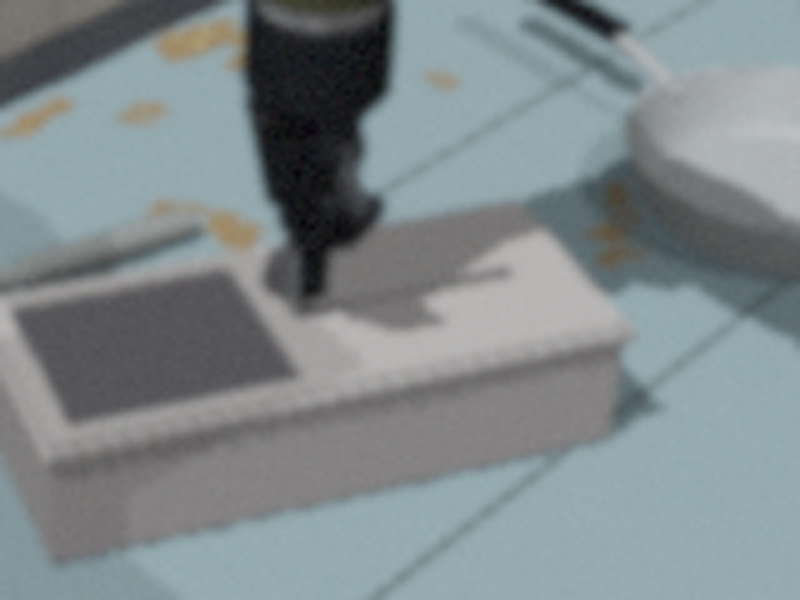

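The side view shows the knob moving into the short leg behind the finger at about (285,275), with the caddy still. Creeping on to the stop.

>>> {"op": "step_arm", "data": {
  "series": [
    [[0.1, -0.05, 0], 0, 255],
    [[0.2, -0.1, 0], 0, 255],
    [[0.2, -0.1, 0], 0, 255]
  ]
}}

```text
clock: 8.93
tcp_pos: [0.581, -0.037, 0.0886]
orientation: [-0.003, 0.847, 0.531, -0.001]
wrist_force: [-0.3, 1.2, -0.0]
finger_gap: -0.0
```

>>> {"op": "step_arm", "data": {
  "series": [
    [[0.1, -0.05, 0], 0, 255],
    [[0.1, -0.05, 0], 0, 255]
  ]
}}

```text
clock: 9.18
tcp_pos: [0.582, -0.0376, 0.0886]
orientation: [-0.003, 0.847, 0.531, -0.001]
wrist_force: [-1.1, 0.7, 0.3]
finger_gap: -0.0002
```

>>> {"op": "step_arm", "data": {
  "series": [
    [[0.1, -0.05, 0], 0, 255],
    [[0.1, -0.05, 0], 0, 255]
  ]
}}

```text
clock: 9.43
tcp_pos: [0.5829, -0.038, 0.0886]
orientation: [-0.003, 0.847, 0.531, -0.002]
wrist_force: [-0.7, 0.5, 0.7]
finger_gap: -0.0002
```

```bash
python3 st.py
```

```text
t 9.425 tcp x,y mm 5.306306394506578 0.3904744139430042 z 0.08856886877632414 F x,y -0.8322696140114374 0.10679855758284337 0.7116384138117746
```

>>> {"op": "step_arm", "data": {
  "series": [
    [[0.1, -0.05, 0], 0, 255],
    [[0.1, -0.05, 0], 0, 255]
  ]
}}

```text
clock: 9.68
tcp_pos: [0.5832, -0.0382, 0.0884]
orientation: [-0.004, 0.847, 0.531, -0.002]
wrist_force: [-3.5, 2.6, 2.0]
finger_gap: 0.0002
```

>>> {"op": "step_arm", "data": {
  "series": [
    [[0.1, -0.05, 0], 0, 255],
    [[0.1, -0.05, 0], 0, 255]
  ]
}}

```text
clock: 9.93
tcp_pos: [0.5833, -0.0382, 0.0883]
orientation: [-0.004, 0.847, 0.531, -0.002]
wrist_force: [-5.0, 2.7, 2.2]
finger_gap: 0.0002
```

```bash
python3 st.py
```

```text
t 9.925 tcp x,y mm 5.745389793013287 0.39959644658465127 z 0.08834437825786395 F x,y -5.632984096320313 0.1822709465040158 2.1953246861249998
```

Stop reached: 5.6 N, TCP x 5.7 mm against about 6 mm predicted. Backing away in -x, then lifting.

>>> {"op": "step_arm", "data": {
  "series": [
    [[-0.5, 0.2, 0], 0, 255],
    [[-1.4, 0.7, 0], 0, 255],
    [[-1.8, 0.9, 1], 0, 255],
    [[-1.8, 0.9, 5], 0, 255],
    [[-1.8, 0.9, 10], 0, 255]
  ]
}}

```text
clock: 10.55
tcp_pos: [0.5646, -0.029, 0.1892]
orientation: [-0.005, 0.847, 0.531, -0.003]
wrist_force: [1.9, 0.6, 0.1]
finger_gap: 0.0002
```

>>> {"op": "step_arm", "data": {
  "series": [
    [[-2, -4, 2], 0, 255],
    [[-5, -9, 4], 0, 255],
    [[-8, -14, 4], 0, 255],
    [[-11, -19, 4], 0, 255],
    [[-13, -24, 4], 0, 255]
  ]
}}

```text
clock: 11.18
tcp_pos: [0.4334, -0.2705, 0.2306]
orientation: [-0.004, 0.847, 0.531, -0.003]
wrist_force: [0.7, 0.3, -0.3]
finger_gap: 0.0003
```

```bash
python3 st.py; python3 - <<'E'
from pose import *
c,r,b=find(); print(r)
save(c,"top13.png"); f=c["frame"]
z=cv2.resize(f[155:285,255:425],None,fx=4.5,fy=4.5,interpolation=cv2.INTER_CUBIC); cv2.imwrite("pics/z13.png",z[:,:,::-1])
c=cam("side"); save(c,"side13.png")
E
```

```text
t 11.175 tcp x,y mm -25.79015015854852 -274.27434978893217 z 0.2305941257201336 F x,y 0.5116863252293671 0.5988571727016042 -0.28695299023790816
((0.5788485407829285, -0.03542609512805939), (0.32704034447669983, 0.14093971252441406), 63.52447509765625)
```

View pics/z13.png

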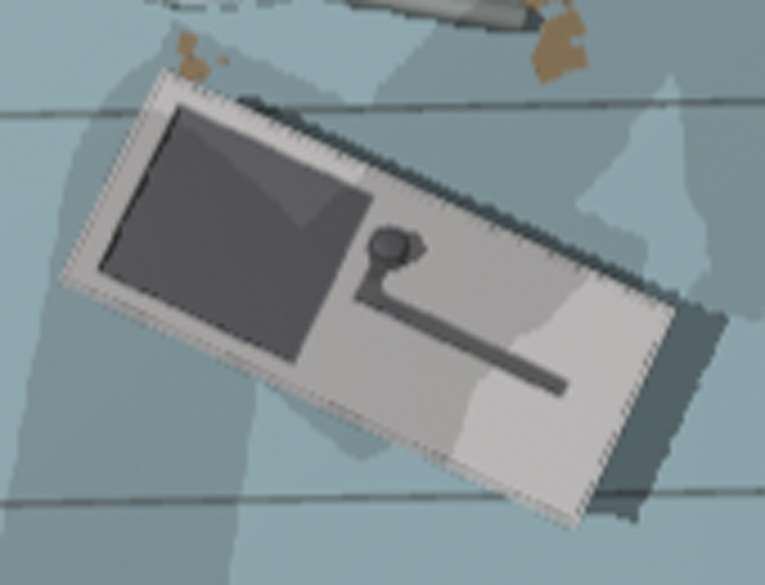

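View pics/side13.png

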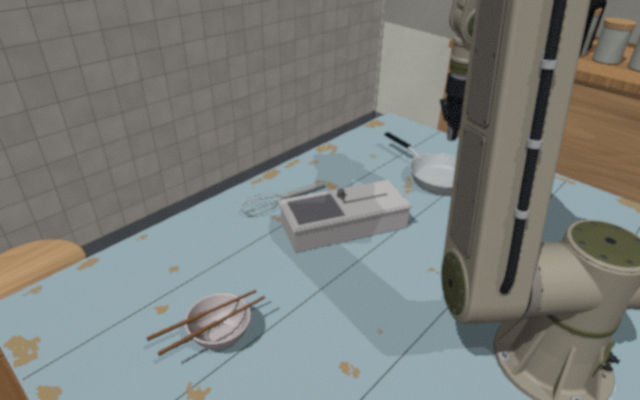

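View pics/top13.png

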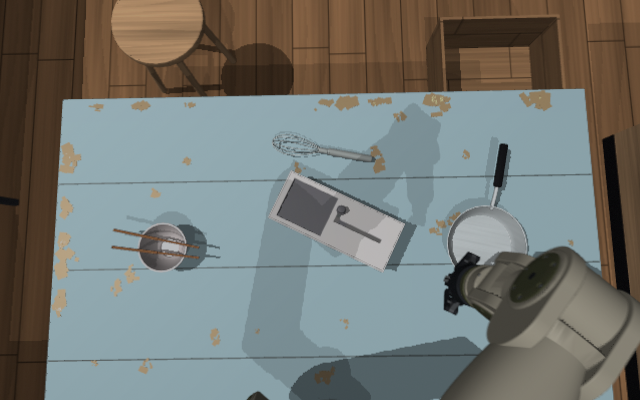

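The top view shows the cover shut and the knob at the end of the short leg, zoomed (389,245). Caddy, bowl, pan and whisk are where they were. One numeric check on the knob, then hand in.

```bash
python3 - <<'E'
from h import *
c=cam("top"); w=ray(c,np.array([[389,244],[370,288]])/4.5+[255,155]-.4,.101)[:,:2]
k=w[0]-[.578,-.036]; print("knob caddy xy mm",1e3*k@[.8966,-.443],1e3*k@[.443,.8966], env.get_state()["wrist_force"], abs(env.get_state()["qvel"]).max())
E
```

```text
knob caddy xy mm 29.285703107106762 0.7458636492273126 [-0.65752444  0.78931322  0.64924779] 0.05710385805407984
```

```bash
python3 -c "
from workcell import env
print(env.hand_in())"
```

```text
the job is handed in; nothing more can be done
None
```

The caddy is shut and locked. With the fingers closed, I pushed the knob from behind along the long leg until it hit the stop (force rose to 4.4 N). I then went round to its -x side and pushed it into the short leg until it hit that stop (5.6 N). After that I backed off, lifted the hand clear and handed in at about 11.3 s on the robot's clock.

**Last checks:**
- **Knob:** it measured about (29.3, 0.7) mm in the caddy frame, against (30, 0) at the blind end. That is within the camera's 2 mm.
- **Cover:** it looks fully shut from above.
- **Caddy:** its measured centre and yaw changed by about 0.5 mm and 0.3°, which is within measurement noise. Both stop forces stayed below its 7 N slip force.
- **Other things:** the bowl with its chopsticks, the pan and the whisk look unmoved; I compared these by eye only.

One early disagreement: the long-leg stop came about 3 mm farther along than I predicted. I put this down to my guess of the fingertip's thickness, and I relied on the force rise rather than the prediction. No checks failed.

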